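# Lock the rotor cover of a bench centrifuge with its T-bolt

## Task

The loaded centrifuge rotor still needs its cover. Set the cover flat on the rotor, find the slot in the rotor's hub with the T-head of the cover's red-handled bolt, press the head right through against the spring, turn it a quarter turn and let go, so that it springs up into its notch and holds the cover locked down. Leave everything else on the bench where it stands.

Things in the scene. Friction and masses are not known exactly. Their poses are not given: they have to be found in the camera images.
- centrifuge: White bench centrifuge, fixed, 250 x 250 mm, deck 113 mm high; sloping control panel on its front (-x), reaching 165 mm before the centre; lid standing open behind (+x), from 115 mm behind the centre and up to 370 mm high. Origin on the worktop below the rotor axis, z up, x to the back. The open bowl, 188 mm across, holds the dark rotor with six capped tubes.
- rotor_seat (a point): Point on the rotor axis in the plane of the rotor's flat rim (radii 63 to 78 mm), 88 mm above the worktop; axes as the centrifuge. The underside centre of the seated cover lies here.
- hub_top (a point): Top centre of the rotor's lock hub, 22 mm above rotor_seat; axes as the centrifuge. Hub: 48 mm across, 43 at the top, hollow; its top is a 10 mm thick keeper with a straight slot 37 x 14 mm through the axis. The rotor's brake holds it, with the slot up to 0.65 rad either way from the centrifuge's x axis: not reported, but seen before the cover is on and felt with the T-head afterwards.
- rotor_cover: Round grey metal rotor cover, loose, 152 mm across, disc 6 to 8 mm thick, 98 mm high in all, about 0.4 kg; starts flat on the worktop, left or right of the centrifuge. Origin: centre of its flat underside, z up. Its central boss, 63 mm across and 39 mm high, has a 53 mm bore from below that fits over the rotor hub. Any yaw will do.
- handle (a point): Centre of the red grip bar of the T-bolt, captive on the cover's axis: 72 mm long (x of this point), 14 wide (y), 20 high (10 above and below the point), with a round collar 31 mm across right below it. Bolt up: 88 mm above the cover's underside. The bolt turns freely in the cover and presses down up to 25 mm against a spring (3 N + 0.35 N per mm); lifting the bar carries the cover.
- t_head (a point): Centre of the T-head at the bolt's foot, inside the boss, 58.5 mm below handle: steel bar 32 mm long (x, parallel to the grip bar), 9 x 9 mm across. Cover seated, bolt up: its foot is 3 mm above hub_top. Pressed 22 to 25 mm it is clear below the keeper. Turned 90 degrees from the slot, either way, and released it rises into a 16 mm wide, 4 mm deep notch, 11.5 mm above rotor_seat.
- tip_box: Blue pipette-tip box, 102 x 128 x 63 mm, loose bystander on the other side of the centrifuge from the cover; origin at the centre of its underside.
- bottle_amber: Small amber bottle with black cap, 30 mm across, 66 mm high, loose bystander; origin at its foot.
- white_carton: Small white carton, 63 x 84 x 47 mm, loose bystander; origin at the centre of its underside.

How it is judged:
By the outcome, as a careful person would: the job done as asked, in the order asked, and still so for the second after the job is handed in, with the robot touching nothing.
It also fails if it takes over 53 s, if anything falls off the work surface, if the arm or the gripper's body presses on something with over 40 N, if the wrist force passes 120 N, or if a joint passes its speed limit or range.

## Robot

A 6-joint arm with a two-finger parallel gripper is mounted at the origin on a cart in front of the work surface, level with it; the furniture and walls round the work are solid. World frame = base frame: x ahead of the robot, y to its left, z up, the work surface at z = 0. Lengths are in m, angles in rad, forces in N, time in s.
With the tool pointing down it reaches from about 0.35 to 0.775 m from the base axis. Payload 5.5 kg.
Tool frame: the origin (TCP) lies midway between the tips of the shut fingers; the grasp point (between the pads) lies 19 mm behind it; z points along the fingers, y is the line along which they close (so a half turn about z gives the same grasp; the last joint's range is limited). The gripper opens to 85 mm and grips with 20 to 120 N. Pads are 22 mm wide; open, the fingers measure 114 mm over their backs; the gripper's body (76 mm by 85 mm) begins 54 mm behind the grasp point. The pads swing forward as they close: fully open they stand 13 mm farther back than shut.
Start: joints at [1.018, 0.313, 0.046, 1.304, 0, 1.431], TCP at [0.231, 0.527, 0.231] pointing down, gripper open.
Joint ranges: [-2.76, 2.76], [-0.86, 1.69], [-1.03, 1.26], [-2.2, 2.34], [-1.47, 1.5], [-3.14, 3.14]. Speed limits (rad/s): [2.57, 2.57, 3.14, 3.14, 3.14, 3.14].

## Interface

Orientations are given as a unit quaternion [x, y, z, w].
In Python, from plant import bot gives the robot as it stands. The module is installed in compiled form; this text tells all that it offers.
- The arm moves only by the shell command python3 -m inch 'ROWS' [FORCE]. ROWS is JSON, a list that holds one entry, the list of rows, each a list of 7 numbers: the shift along the tool's x, y, z in mm, then the turn, a rotation vector about the tool's x, y, z in degrees, then the opening, from -1 (shut) to 1 (fully open). In form: [[[x, y, z, ax, ay, az, grip], ...]]. A call has 1 to 20 rows; each row is the pose to reach, as a shift and turn from the pose commanded when the call began, along the tool's axes at that moment; what a row does not reach only later rows make up. A row lasts 1/8 s, in which the tool goes at most 62.5 mm and 10.7 degrees, less where a joint would pass 70% of its speed; a pose out of reach is approached as far as the arm can. A call with a gripper value outside its range is refused whole. The fingers move at their own pace and stop on an object; FORCE is the grip in N (left out, the last holds). Time passes only in rows, so rows that repeat a pose let the fingers close. It gives the time, the measured TCP pose, the force, the opening and the grip force at its end, in the units of the state.
- bot.get_obs(): the state, without advancing time (a new reading comes with each control period).
- bot.get_image(name): name is "side" or "top"; returns the picture (480x640x3 uint8, blue, green, red); there is no depth.
- bot.camera_info(name): a dict with "mtx" (3x3 intrinsics, pixels), "extrinsics" (4x4, takes a point from camera to world coordinates). Camera axes: x right, y up, looking along -z (the intrinsics and any distortion apply to the point x, -y, -z); pixel columns grow to the right and rows downward; lengths in m; the calibration is good to about 2 mm. A picture is of the moment at which its call begins. camera_info takes no time and is no camera call.
- bot.close_job(): hands the job in; it is judged then, once.
Trained networks look in the newest picture that a camera, given by its name, has taken for a name from the list of things; names that differ only in an ending like _2 or _b are one class to them, and where a whole thing is asked for, a point or a joint stands for the part that bears it (a point fixed in the world has none). Each returns a list of dicts, best first, with "conf" (0 to 1); they miss things now and then, are a little off and sometimes report something else, mostly with a low value. They report only what shows in the picture. A call takes as long as a camera call.
- bot.spot_in(label, camera): "box" ([centre column, centre row, width, height] in pixels, round what is visible of it).
- bot.silhouettes(label, camera): "region" (480x640 bool, what is visible of it) and "box" ([centre column, centre row, width, height] in pixels, round what is visible of it).
The state is a dict: "t": time; "joint_positions": joint angles; "joint_vel": joint speeds; "joint_efforts": joint torques, N m; "ee_pos": TCP position; "tcp_rot": TCP orientation; "ft_force": force on the tool from outside, world axes, zero at the start; "ft_torque": the same for the moment, N m; "finger_gap": finger opening in m; "finger_force": force on a finger pad.
Only numpy, scipy, OpenCV 4.12 (cv2) and the standard library are available. Lean on these libraries where they do the work, as an engineer would, in place of code of your own. Each camera call takes 0.05 s, during which the arm holds its last target. There are 200 camera calls.

## Working session

There is one attempt and no reset: what is moved stays moved. The work goes in short steps, Python scripts to look and compute and a shell command to move; the robot and the scene stay as the last step left them, time stands still between calls to the robot, and variables do not carry over. Pictures are saved under pics/ and viewed, at most 10 in all, crops included, and the job is handed in when it is done.

```bash
mkdir -p pics
cat > h.py <<'E'
import numpy as np,cv2
from plant import bot
from scipy.spatial.transform import Rotation as R
def ray(cam,px):
    c=bot.camera_info(cam);E=np.array(c["extrinsics"]);K=np.array(c["mtx"]);d=c.get("dist",c.get("distortion"))
    p=cv2.undistortPoints(np.array([[px]],float),K,np.array(d,float) if d is not None else None)[0,0]
    return E[:3,3],E[:3,:3]@np.array([p[0],-p[1],-1])
def at(cam,px,z):
    o,d=ray(cam,px);return o+d*(z-o[2])/d[2]
def proj(cam,P):
    c=bot.camera_info(cam);E=np.array(c["extrinsics"]);K=np.array(c["mtx"])
    q=E[:3,:3].T@(np.array(P)-E[:3,3]);q=np.array([q[0],-q[1],-q[2]]);u=K@q;return u[:2]/u[2]
E
python3 - <<'E'
from h import *
o=bot.get_obs();print(o["t"],o["ee_pos"],o["tcp_rot"],o["ft_force"],R.from_quat(o["tcp_rot"]).as_matrix().round(3))
for c in["top","side"]:
    i=bot.camera_info(c);print(i)
    im=bot.get_image(c);cv2.imwrite(f"pics/{c}0.png",im)
    for l in["centrifuge","rotor_cover","handle","hub_top","tip_box","bottle_amber","white_carton"]:
        try:print(c,l,[(round(r["conf"],2),np.round(r["box"]).tolist()) for r in bot.spot_in(l,c)][:2])
        except Exception as e:print(l,e)
E
```

```text
0.0 [0.23042393 0.52625858 0.23040884] [ 2.04932786e-01  9.78775626e-01 -8.61329238e-04 -2.92588085e-04] [ 0.28162683 -0.35465478  0.25688308] [[-0.916  0.401 -0.001]
 [ 0.401  0.916 -0.002]
 [ 0.    -0.002 -1.   ]]
{'mtx': array([[511.81339722,   0.        , 324.85296234],
       [  0.        , 511.81339722, 232.04992242],
       [  0.        ,   0.        ,   1.        ]]), 'extrinsics': array([[ 0.01663096,  0.99733487, -0.07103923,  0.46119072],
       [-0.9996731 ,  0.01796572,  0.01819162,  0.01615633],
       [ 0.01941941,  0.07071346,  0.99730762,  1.1295534 ],
       [ 0.        ,  0.        ,  0.        ,  1.        ]])}
top centrifuge [(0.72, [343.0, 213.0, 157.0, 225.0])]
top rotor_cover [(0.9, [168.0, 249.0, 73.0, 70.0])]
top handle [(0.58, [161.0, 245.0, 28.0, 18.0])]
top hub_top [(0.72, [343.0, 213.0, 156.0, 226.0])]
top tip_box [(0.64, [472.0, 265.0, 70.0, 54.0])]
top bottle_amber [(0.54, [202.0, 189.0, 17.0, 17.0]), (0.28, [342.0, 215.0, 155.0, 226.0])]
top white_carton [(0.73, [453.0, 178.0, 42.0, 33.0])]
{'mtx': array([[554.58696619,   0.        , 308.77225678],
       [  0.        , 554.58696619, 237.46749253],
       [  0.        ,   0.        ,   1.        ]]), 'extrinsics': array([[-0.99843605,  0.01108958, -0.05479477,  0.45674845],
       [-0.05306269, -0.49655901,  0.86637954,  1.17391474],
       [-0.01760106,  0.86793213,  0.49637086,  0.76989419],
       [ 0.        ,  0.        ,  0.        ,  1.        ]])}
side centrifuge [(0.59, [302.0, 203.0, 164.0, 169.0])]
side rotor_cover []
side handle [(0.77, [314.0, 332.0, 23.0, 32.0]), (0.65, [331.0, 192.0, 35.0, 19.0])]
side hub_top [(0.94, [304.0, 203.0, 169.0, 171.0])]
side tip_box [(0.82, [332.0, 193.0, 33.0, 18.0])]
side bottle_amber [(0.67, [256.0, 324.0, 13.0, 36.0])]
side white_carton []
```

View pics/top0.png

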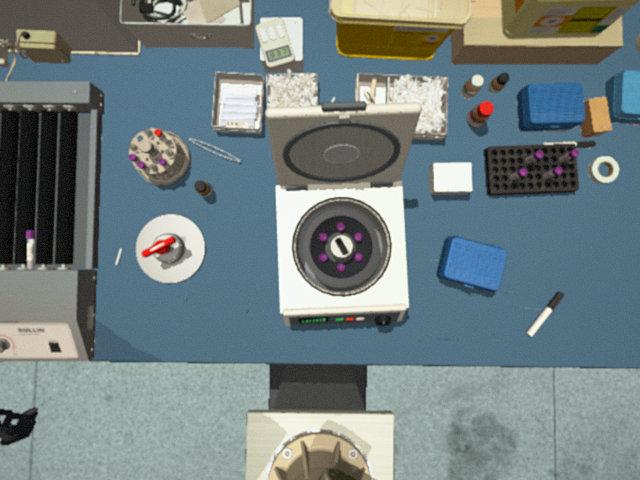

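View pics/side0.png

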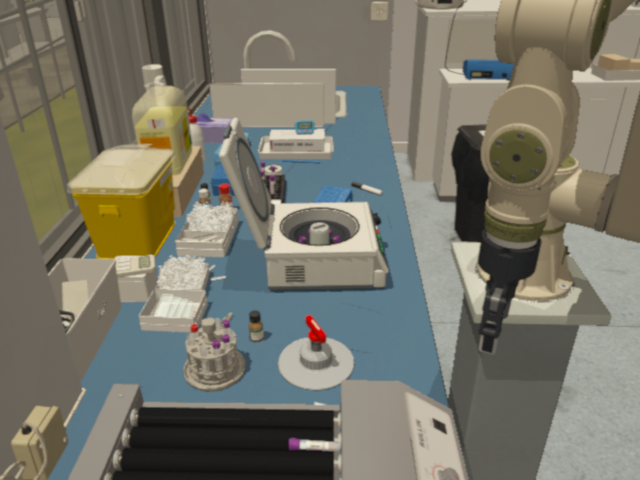

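Top view: the cover is at about (170,249) with its red bar at (158,246), the hub and its slot at (342,246), and the bystanders are clear. The side view shows the cover at (316,360), its bar at (315,330) and the hub at (319,233). Next I measure these.

Run:
```python
from h import *
T=cv2.imread("pics/top0.png");S=cv2.imread("pics/side0.png")
def red(im,x0,x1,y0,y1):
    b,g,r=[im[...,k].astype(int) for k in range(3)];m=(r>130)&(g<90)&(b<90)
    k=np.zeros_like(m);k[y0:y1,x0:x1]=1;return m&k
mt=red(T,135,200,225,270);ms=red(S,295,335,312,350)
def ax(m):
    (c,s,a)=cv2.minAreaRect(np.argwhere(m)[:,::-1].astype(np.float32));return c,s,a,m.sum()
print(ax(mt),ax(ms))
# handle triangulation
a,d=ray("top",ax(mt)[0]);b,e=ray("side",ax(ms)[0]);d/=np.linalg.norm(d);e/=np.linalg.norm(e)
s=np.linalg.lstsq(np.c_[d,-e],b-a,rcond=None)[0];print("tri",a+d*s[0],b+e*s[1])
# bar axis at z .095 via cv2.fitLine
p=np.argwhere(mt)[:,::-1].astype(np.float32)
vx,vy,x,y=cv2.fitLine(p,cv2.DIST_L2,0,.01,.01).ravel()
A=at("top",(x+10*vx,y+10*vy),.095);B=at("top",(x-10*vx,y-10*vy),.095);print("bar ctr top",at("top",(x,y),.092),"yaw",np.degrees(np.arctan2(*(A-B)[1::-1])))
for c in["top","side"]:
  bot.get_image(c)
  for r in bot.silhouettes("rotor_cover",c)[:1]:
    m=r["region"].astype(np.uint8);cn=max(cv2.findContours(m,0,1)[0],key=cv2.contourArea);el=cv2.fitEllipse(cn);print(c,"cover",r["conf"],el,at(c,el[0],.005))
# hub slot crop
cv2.imwrite("pics/hub.png",cv2.resize(T[205:290,295:390],None,fx=6,fy=6,interpolation=cv2.INTER_CUBIC))
g=cv2.cvtColor(T,cv2.COLOR_BGR2GRAY)
for r in bot.silhouettes("centrifuge","top")[:1]: print(r["conf"],r["box"])
```

```text
((159.26919555664062, 248.15382385253906), (13.312806129455566, 35.22346496582031), 56.3099365234375, np.int64(195)) ((312.541015625, 329.82489013671875), (29.82392692565918, 15.333205223083496), 51.8427734375, np.int64(271))
tri [0.49687643 0.3333274  0.08243729] [0.50622678 0.33355983 0.08282635]
bar ctr top [0.4987833  0.33167526 0.092     ] yaw -61.90539342442667
top cover 0.94 ((169.73756408691406, 248.4369354248047), (67.79352569580078, 69.13439178466797), 55.60260772705078) [0.49929257 0.3340246  0.005     ]
side cover 0.82 ((314.7224426269531, 358.566650390625), (65.80497741699219, 71.68150329589844), 110.9864273071289) [0.50319526 0.32825902 0.005     ]
0.95 [343.6, 213.9, 154.7, 222.9]
```

View pics/hub.png

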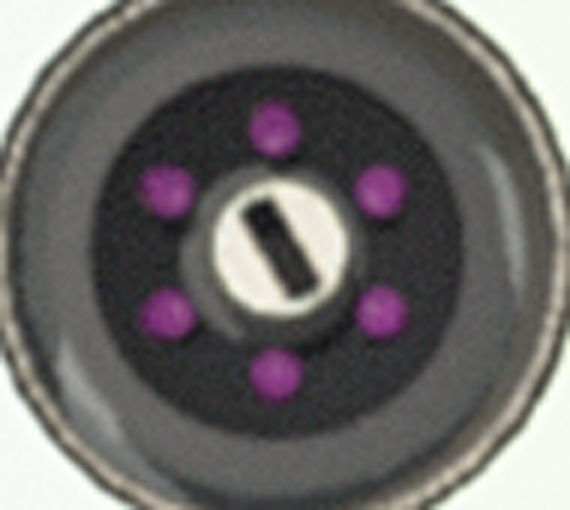

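The slot lies about 30° from x towards +y, centred near pixel (341.8,246.5). I'll refine the bar by fitting a box model, and the hub by its white top.

```bash
cat >> h.py <<'E'
from scipy.optimize import minimize
def redmask(im,c,r=45):
    b,g,rr=[im[...,k].astype(int) for k in range(3)];m=((rr>110)&(g<100)&(b<100)&(rr>1.7*g)).astype(np.uint8)
    k=np.zeros_like(m);cv2.circle(k,(int(c[0]),int(c[1])),r,1,-1);return m*k
def boxmask(cam,p,z):
    x,y,a=p;Rm=R.from_euler("z",a).as_matrix()
    P=[proj(cam,Rm@np.array([i*.036,j*.007,k*.010])+[x,y,z]) for i in(-1,1)for j in(-1,1)for k in(-1,1)]
    h=cv2.convexHull(np.float32(P)*64).astype(np.int32);m=np.zeros((480,640),np.uint8);cv2.fillConvexPoly(m,h,1,cv2.LINE_AA if 0 else 8,6);return m
def fitbar(ims,p0,z,cams=("top","side")):
    ms={c:redmask(ims[c],proj(c,[p0[0],p0[1],z]),30) for c in cams}
    def f(q):
        q=np.array(q)*[.01,.01,.2];return -sum((boxmask(c,q,z)&ms[c]).sum()/(boxmask(c,q,z)|ms[c]).sum() for c in cams)
    best=min((minimize(f,np.array([p0[0],p0[1],p0[2]+d])/[.01,.01,.2],method="Nelder-Mead",options=dict(initial_simplex=(np.array([p0[0],p0[1],p0[2]+d])/[.01,.01,.2])+np.r_[np.zeros((1,3)),np.eye(3)])) for d in(-.2,0,.2)),key=lambda r:r.fun)
    return best.x*[.01,.01,.2],best.fun
E
python3 - <<'E'
from h import *
T=cv2.imread("pics/top0.png");S=cv2.imread("pics/side0.png")
for cs in(("top","side"),("top",),("side",)):
    q,f=fitbar(dict(top=T,side=S),[.499,.333,-1.15],.088,cs);print(cs,q,np.degrees(q[2]),f)
for cam,I,c,r in(("top",T,(342,246),16),("side",S,(319,228),20)):
    g=cv2.cvtColor(I,cv2.COLOR_BGR2GRAY);k=np.zeros_like(g);cv2.circle(k,c,r,1,-1)
    w=((g>150)*k).astype(np.uint8);cn=max(cv2.findContours(w,0,1)[0],key=cv2.contourArea)
    el=cv2.fitEllipse(cv2.convexHull(cn));print(cam,el,at(cam,el[0],.110))
    if cam=="top":
        d=np.zeros_like(g);cv2.ellipse(d,el,1,-1);d=cv2.erode(d,np.ones((3,3)))
        M=cv2.moments(((160-np.minimum(g,160)).astype(float)*d).astype(np.float32))
        a=.5*np.arctan2(2*M["mu11"],M["mu20"]-M["mu02"]);c0=(M["m10"]/M["m00"],M["m01"]/M["m00"])
        A,B=[at(cam,(c0[0]+s*8*np.cos(a),c0[1]+s*8*np.sin(a)),.11) for s in(1,-1)]
        print("slot",c0,at(cam,c0,.11),np.degrees(np.arctan((A-B)[1]/(A-B)[0])))
for r in bot.silhouettes("handle","top")[:1]:print(r["box"])
E
```

```text
Traceback (most recent call last):
  File "h.py", line 25, in fitbar
    best=min((minimize(f,np.array([p0[0],p0[1],p0[2]+d])/[.01,.01,.2],method="Nelder-Mead",options=dict(initial_simplex=(np.array([p0[0],p0[1],p0[2]+d])/[.01,.01,.2])+np.r_[np.zeros((1,3)),np.eye(3)])) for d in(-.2,0,.2)),key=lambda r:r.fun)
  File "h.py", line 25, in <genexpr>
    best=min((minimize(f,np.array([p0[0],p0[1],p0[2]+d])/[.01,.01,.2],method="Nelder-Mead",options=dict(initial_simplex=(np.array([p0[0],p0[1],p0[2]+d])/[.01,.01,.2])+np.r_[np.zeros((1,3)),np.eye(3)])) for d in(-.2,0,.2)),key=lambda r:r.fun)
              ~~~~~~~~^^^^^^^^^^^^^^^^^^^^^^^^^^^^^^^^^^^^^^^^^^^^^^^^^^^^^^^^^^^^^^^^^^^^^^^^^^^^^^^^^^^^^^^^^^^^^^^^^^^^^^^^^^^^^^^^^^^^^^^^^^^^^^^^^^^^^^^^^^^^^^^^^^^^^^^^^^^^^^^^^^^^^^^^^^^^^^^^^^^
  File "h.py", line 24, in f
    q=np.array(q)*[.01,.01,.2];return -sum((boxmask(c,q,z)&ms[c]).sum()/(boxmask(c,q,z)|ms[c]).sum() for c in cams)
                                       ~~~^^^^^^^^^^^^^^^^^^^^^^^^^^^^^^^^^^^^^^^^^^^^^^^^^^^^^^^^^^^^^^^^^^^^^^^^^
  File "h.py", line 24, in <genexpr>
    q=np.array(q)*[.01,.01,.2];return -sum((boxmask(c,q,z)&ms[c]).sum()/(boxmask(c,q,z)|ms[c]).sum() for c in cams)
                                            ~~~~~~~^^^^^^^
  File "h.py", line 19, in boxmask
    P=[proj(cam,Rm@np.array([i*.036,j*.007,k*.010])+[x,y,z]) for i in(-1,1)for j in(-1,1)for k in(-1,1)]
       ~~~~^^^^^^^^^^^^^^^^^^^^^^^^^^^^^^^^^^^^^^^^^^^^^^^^^
  File "h.py", line 11, in proj
    c=bot.camera_info(cam);E=np.array(c["extrinsics"]);K=np.array(c["mtx"])
ValueError: time passes only in moves, steps and waits
```

```bash
sed -i 's/^from scipy.spatial/CI={c:bot.camera_info(c) for c in("top","side")}\nfrom scipy.spatial/; s/c=bot.camera_info(cam);/c=CI[cam];/' h.py
cat > m.py <<'E'
from h import *
T=cv2.imread("pics/top0.png");S=cv2.imread("pics/side0.png")
for cs in(("top","side"),("top",),("side",)):
    q,f=fitbar(dict(top=T,side=S),[.499,.333,-1.15],.088,cs);print(cs,q,np.degrees(q[2]),f)
for cam,I,c,r in(("top",T,(342,246),16),("side",S,(319,228),20)):
    g=cv2.cvtColor(I,cv2.COLOR_BGR2GRAY);k=np.zeros_like(g);cv2.circle(k,c,r,1,-1)
    w=((g>150)*k).astype(np.uint8);cn=max(cv2.findContours(w,0,1)[0],key=cv2.contourArea)
    el=cv2.fitEllipse(cv2.convexHull(cn));print(cam,el,at(cam,el[0],.110))
    if cam=="top":
        d=np.zeros_like(g);cv2.ellipse(d,el,1,-1);d=cv2.erode(d,np.ones((3,3)))
        M=cv2.moments(((160-np.minimum(g,160)).astype(float)*d).astype(np.float32))
        a=.5*np.arctan2(2*M["mu11"],M["mu20"]-M["mu02"]);c0=(M["m10"]/M["m00"],M["m01"]/M["m00"])
        A,B=[at(cam,(c0[0]+s*8*np.cos(a),c0[1]+s*8*np.sin(a)),.11) for s in(1,-1)]
        print("slot",c0,at(cam,c0,.11),np.degrees(np.arctan((A-B)[1]/(A-B)[0])))
E
python3 m.py
```

```text
('top', 'side') [ 0.50206376  0.33308879 -1.16657527] -66.83983941856049 -1.0946969696969697
('top',) [ 0.49906137  0.33278548 -1.15837001] -66.36971280807482 -0.49246231155778897
('side',) [ 0.50215574  0.33703488 -1.1586288 ] -66.38453998801596 -0.653012048192771
top ((341.21405029296875, 245.8280029296875), (22.159503936767578, 22.37260627746582), 153.53053283691406) [ 0.50685205 -0.03553827  0.11      ]
slot (341.1591351772497, 245.6814374756525) [ 0.50714266 -0.03542444  0.11      ] 31.474431403766975
side ((318.4111633300781, 227.4944305419922), (9.583563804626465, 17.155912399291992), 83.3749771118164) [ 0.50838161 -0.0280337   0.11      ]
```

```bash
python3 -m inch '[[[-324,-70,20,0,0,43,1],[-324,-70,20,0,0,43,1],[-324,-70,20,0,0,43,1],[-324,-70,20,0,0,43,1],[-324,-70,20,0,0,43,1],[-324,-70,60,0,0,43,1],[-324,-70,80,0,0,43,1],[-324,-70,80,0,0,43,1],[-324,-70,80,0,0,43,1]]]' 60
python3 - <<'E'
from h import *
o=bot.get_obs();print(o["joint_positions"].round(3),R.from_quat(o["tcp_rot"]).as_matrix().round(3))
T=bot.get_image("top");S=bot.get_image("side");a=T[170:330,90:250];b=S[230:390,235:395]
cv2.imwrite("pics/g1.png",cv2.resize(np.hstack([a,b]),None,fx=2.5,fy=2.5,interpolation=cv2.INTER_CUBIC))
E
```

```text
t: 2.17
ee_pos: [0.4997, 0.3331, 0.1523]
tcp_rot: [0.549, 0.836, 0.001, 0.0]
ft_force: [0.4, -0.3, -0.2]
finger_gap: 0.0858
finger_force: 0.0
[ 0.454  0.394 -0.034  1.142  0.     1.617] [[-0.397  0.918  0.001]
 [ 0.918  0.397  0.001]
 [ 0.     0.001 -1.   ]]
```

View pics/g1.png

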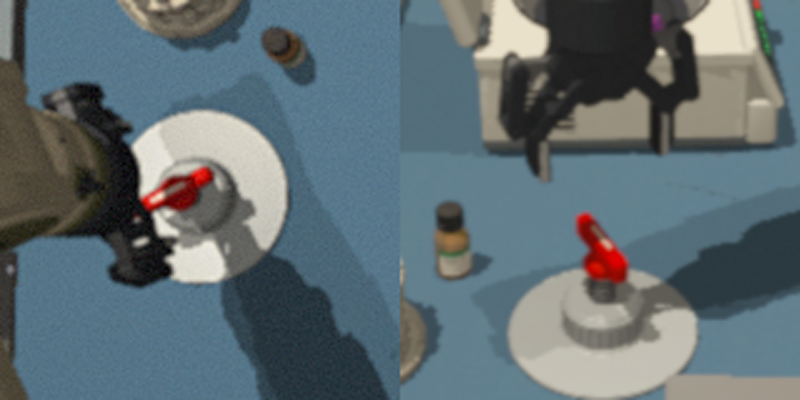

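The gripper stands above the red bar, with its fingers on either side of it (side tips at about px (315,297)). I'll check this by projection.

Run:
```python
from h import *
for z in(.152,.165):print(proj("side",[.4997,.3331,z]),proj("top",[.4997,.3331,z]))
for y in(.325,.333,.34):print(y,proj("side",[.5,y,.098]),proj("top",[.5,y,.098]))
T=bot.get_image("top");S=bot.get_image("side")
for c,I in(("top",T),("side",S)):
    m=redmask(I,proj(c,[.5,.333,.088]),30);n,l,st,ce=cv2.connectedComponentsWithStats(m);print(c,st[1:],ce[1:])
    i=1+st[1:,4].argmax();p=np.argwhere(l==i)[:,::-1].astype(np.float32);print(cv2.minAreaRect(p),cv2.fitLine(p,2,0,.01,.01).ravel())
```

```text
[315.51112983 300.70225444] [148.34022723 245.22870181]
[315.43023099 295.0290925 ] [146.0884601  244.91623321]
0.325 [315.85772642 320.882526  ] [161.15412982 246.36306307]
0.333 [315.68269063 323.49541168] [157.14056379 246.29338098]
0.34 [315.5276537  325.80975988] [153.62775916 246.23239293]
top [[146 237  29  17 116]
 [159 243   2   1   2]
 [159 249   6   5  10]] [[161.21551724 244.49137931]
 [159.5        243.        ]
 [161.9        251.        ]]
((159.94126892089844, 244.38790893554688), (7.888119220733643, 29.99172592163086), 62.35402297973633) [  0.8952495   -0.44556522 161.21552    244.49138   ]
side [[305 315  21  28 290]] [[314.99655172 331.16551724]]
((313.0235290527344, 330.60589599609375), (31.52962875366211, 15.570786476135254), 50.90614318847656) [  0.5072001   0.8618283 314.99655   331.16553  ]
```

```bash
python3 -m inch '[[[-2,0,40,0,0,0,1],[-2,0,60,0,0,0,1],[-2,0,70,0,0,0,0.3],[-2,0,70,0,0,0,-0.4],[-2,0,70,0,0,0,-1],[-2,0,70,0,0,0,-1],[-2,0,70,0,0,0,-1],[-2,0,70,0,0,0,-1]]]' 60
python3 - <<'E'
from h import *
o=bot.get_obs();print(o["finger_gap"],o["finger_force"],o["ft_torque"],o["ee_pos"])
E
```

```text
t: 3.38
ee_pos: [0.5012, 0.3312, 0.0822]
tcp_rot: [0.549, 0.836, 0.001, 0.001]
ft_force: [2.0, 1.6, 2.9]
finger_gap: 0.012
finger_force: 62.1
0.012006476142916875 62.05826997756958 [ 0.0884199 -0.2914322 -0.0206934] [0.50122196 0.3312044  0.0822155 ]
```

```bash
python3 -m inch '[[[0,0,-40,0,0,0,-1],[0,0,-90,0,0,0,-1],[0,0,-140,0,0,0,-1],[-40,-17,-150,0,0,10,-1],[-90,-37,-150,0,0,20,-1],[-140,-58,-150,0,0,30,-1],[-190,-79,-150,0,0,40,-1],[-240,-99,-150,0,0,50,-1],[-280,-116,-150,0,0,60,-1],[-310,-128,-150,0,0,70,-1],[-330,-137,-150,0,0,80,-1],[-339,-140,-150,0,0,82,-1],[-339,-140,-150,0,0,82,-1],[-339,-140,-150,0,0,82,-1]]]' 80
python3 - <<'E'
from h import *
o=bot.get_obs();print(o["joint_positions"].round(3),R.from_quat(o["tcp_rot"]).as_matrix().round(3),o["ft_force"],o["ft_torque"])
I={c:bot.get_image(c) for c in("top","side")}
zc=o["ee_pos"][2]+.0075-.088
for c in I:
  for r in bot.silhouettes("rotor_cover",c)[:1]:
    m=r["region"].astype(np.uint8);cn=max(cv2.findContours(m,0,1)[0],key=cv2.contourArea);el=cv2.fitEllipse(cv2.convexHull(cn));print(c,r["conf"],el,at(c,el[0],zc+.004))
cv2.imwrite("pics/c1.png",np.hstack([cv2.resize(I[c][100:400,200:450],None,fx=1.6,fy=1.6) for c in I]))
E
```

```text
t: 5.12
ee_pos: [0.5057, -0.035, 0.231]
tcp_rot: [0.962, 0.271, -0.0, -0.0]
ft_force: [-0.4, 0.2, -4.0]
finger_gap: 0.0117
finger_force: 82.9
[-2.280e-01  1.820e-01 -1.260e-01  1.263e+00  1.000e-03  2.364e+00] [[ 0.853  0.522 -0.001]
 [ 0.522 -0.853  0.001]
 [-0.    -0.001 -1.   ]] [-0.39800041  0.18883164 -3.95293716] [ 0.01426036 -0.05531633 -0.00665513]
top 0.6 ((308.9978332519531, 240.52548217773438), (13.173113822937012, 46.38716125488281), 5.950061321258545) [0.51389997 0.02833526 0.15450379]
side 0.61 ((314.7154235839844, 203.37527465820312), (49.204429626464844, 66.10382843017578), 103.4259033203125) [ 0.51892116 -0.07222755  0.15450379]
```

View pics/c1.png

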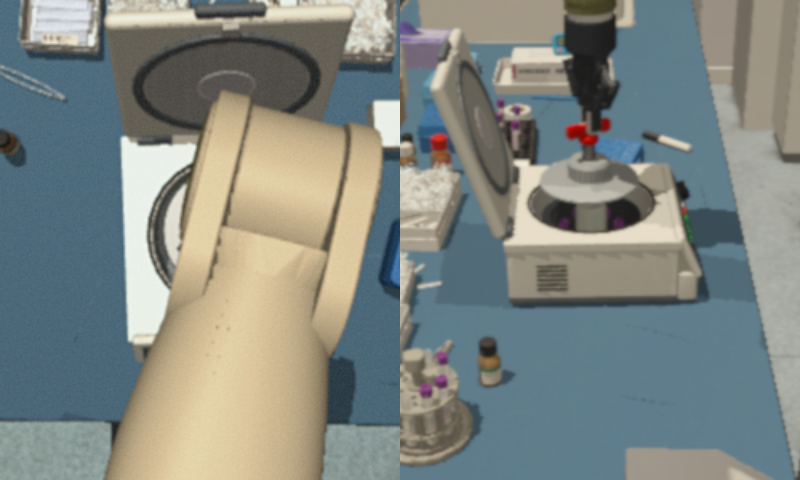

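Run:
```python
from h import *
print(proj("side",[.507,-.0355,.11]),proj("side",[.5057,-.035,.155]),proj("side",[.5057,-.035,.18]))
S0=cv2.imread("pics/side0.png");S=bot.get_image("side")
cv2.imwrite("pics/s2.png",np.hstack([cv2.resize(I[180:270,260:380],None,fx=3.3,fy=3.3,interpolation=cv2.INTER_CUBIC) for I in(S0,S)]))
```

```text
[319.0810054  226.05489174] [319.45091181 209.98772292] [319.3678667  200.77266676]
```

View pics/s2.png

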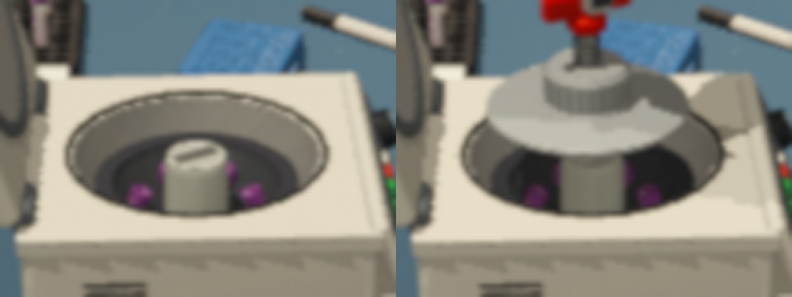

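The cover hangs level. Relative to the TCP it sits about 3 mm along +tool x, and both views agree. I'll correct for that and descend.

```bash
python3 -m inch '[[[-2,1,0,0,0,0,-1],[-2,1,25,0,0,0,-1],[-2,1,40,0,0,0,-1],[-2,1,48,0,0,0,-1],[-2,1,54,0,0,0,-1],[-2,1,58,0,0,0,-1],[-2,1,58,0,0,0,-1]]]' 100
python3 -m inch '[[[0,0,2,0,0,0,-1],[0,0,3,0,0,0,-1],[0,0,3,0,0,0,-1]]]'
```

```text
t: 6.25
ee_pos: [0.5049, -0.0378, 0.1733]
tcp_rot: [0.963, 0.27, 0.0, -0.0]
ft_force: [0.9, 0.4, -4.2]
finger_gap: 0.0113
finger_force: 102.9
t: 6.62
ee_pos: [0.5051, -0.0379, 0.1709]
tcp_rot: [0.963, 0.27, 0.0, 0.0]
ft_force: [-2.3, -0.3, 0.4]
finger_gap: 0.0112
finger_force: 103.5
```

```bash
python3 -m inch '[[[0,0,3,0,0,0,-1],[0,0,5,0,0,0,-1],[0,0,7,0,0,0,-1],[0,0,7,0,0,0,-1]]]'
```

```text
t: 7.12
ee_pos: [0.5051, -0.0379, 0.1635]
tcp_rot: [0.963, 0.27, 0.0, 0.0]
ft_force: [-2.6, 0.4, 5.1]
finger_gap: 0.0113
finger_force: 104.2
```

The force matches the spring alone, so the head is in the slot. Pressing on.

```bash
python3 -m inch '[[[0,0,4,0,0,0,-1],[0,0,8,0,0,0,-1],[0,0,12,0,0,0,-1],[0,0,15,0,0,0,-1],[0,0,16,0,0,0,-1],[0,0,16,0,0,0,-1]]]'
```

```text
t: 7.88
ee_pos: [0.5051, -0.0379, 0.1482]
tcp_rot: [0.963, 0.27, 0.0, 0.0]
ft_force: [-2.5, -0.5, 11.0]
finger_gap: 0.0111
finger_force: 104.9
```

```bash
python3 -m inch '[[[0,0,1,0,0,0,-1],[0,0.5,1,0,0,-10,-1],[0.2,1,1,0,0,-20,-1],[0.4,1.5,1,0,0,-30,-1]]]'
```

```text
t: 8.38
ee_pos: [0.5066, -0.0393, 0.1475]
tcp_rot: [0.859, 0.513, 0.001, 0.001]
ft_force: [-3.1, -1.2, 10.3]
finger_gap: 0.0112
finger_force: 104.9
```

```bash
python3 -m inch '[[[0,0.5,0,0,0,-10,-1],[0.2,1,0,0,0,-20,-1],[0.4,1.5,0,0,0,-30,-1],[0.7,1.9,0,0,0,-40,-1],[1.1,2.3,0,0,0,-50,-1],[1.5,2.6,0,0,0,-60,-1],[1.5,2.6,0,0,0,-60,-1]]]'
python3 -c "
from h import *
o=bot.get_obs();print(o['ft_torque'],R.from_quat(o['tcp_rot']).as_matrix().round(3)[:,0])"
```

```text
t: 9.25
ee_pos: [0.5106, -0.0392, 0.1478]
tcp_rot: [0.489, 0.872, 0.001, 0.002]
ft_force: [-0.5, -0.2, 11.1]
finger_gap: 0.0113
finger_force: 104.9
[-0.07681862  0.2747884   0.00678336] [-0.521  0.853 -0.003]
```

```bash
python3 -m inch '[[[0,0,-1,0,0,0,-1],[0,0,-2,0,0,0,-1],[0,0,-3,0,0,0,-1],[0,0,-4,0,0,0,-1],[0,0,-4,0,0,0,-1]]]' 60
```

```text
t: 9.88
ee_pos: [0.5106, -0.0393, 0.1517]
tcp_rot: [0.49, 0.872, 0.001, 0.002]
ft_force: [-1.0, -0.7, 9.0]
finger_gap: 0.0117
finger_force: 104.8
```

Still bearing only the spring at about 19 mm of press, so the head is in the notch. I'll let it seat, then test that it holds.

```bash
python3 -m inch '[[[0,0,-1,0,0,0,-1],[0,0,-1.5,0,0,0,-1],[0,0,-1.5,0,0,0,-1]]]' 20; python3 -m inch '[[[0,0,0,0,0,0,-0.6],[0,0,0,0,0,0,0],[0,0,0,0,0,0,0.5],[0,0,0,0,0,0,1],[0,0,0,0,0,0,1],[0,0,0,0,0,0,1]]]'
```

```text
t: 10.25
ee_pos: [0.5106, -0.0393, 0.1529]
tcp_rot: [0.49, 0.872, 0.001, 0.002]
ft_force: [0.6, -1.3, 7.0]
finger_gap: 0.0116
finger_force: 104.4
t: 11.0
ee_pos: [0.509, -0.0388, 0.1518]
tcp_rot: [0.49, 0.872, 0.0, -0.0]
ft_force: [-0.1, 0.3, -0.5]
finger_gap: 0.0854
finger_force: 0.0
```

```bash
python3 -m inch '[[[0,0,-30,0,0,0,1],[0,0,-80,0,0,0,1],[0,0,-130,0,0,0,1],[60,0,-150,0,0,0,1],[120,0,-150,0,0,0,1],[180,0,-150,0,0,0,1],[240,0,-150,0,0,0,1],[270,0,-150,0,0,0,1],[270,0,-150,0,0,0,1]]]'
python3 - <<'E'
from h import *
I={c:bot.get_image(c) for c in("top","side")}
for z in(.148,.158,.176):
    for c in I:
        q,f=fitbar(I,[.507,-.0355,np.radians(121.5)],z,(c,));print(z,c,q[:2].round(4),np.degrees(q[2]).round(1),round(f,2))
cv2.imwrite("pics/e.png",np.hstack([cv2.resize(I["top"][150:330,255:435],None,fx=2.2,fy=2.2),cv2.resize(I["side"][130:310,230:410],None,fx=2.2,fy=2.2)]))
E
```

```text
t: 12.12
ee_pos: [0.3673, 0.1931, 0.3021]
tcp_rot: [0.488, 0.873, 0.0, 0.0]
ft_force: [0.4, -0.1, 0.4]
finger_gap: 0.0852
finger_force: 0.0
0.148 top [ 0.5091 -0.038 ] 120.8 -0.55
0.148 side [ 0.5099 -0.0458] 114.8 -0.68
0.158 top [ 0.5077 -0.0361] 121.7 -0.55
0.158 side [ 0.5103 -0.025 ] 116.2 -0.67
0.176 top [ 0.5086 -0.0372] 122.3 -0.54
0.176 side [0.509 0.009] 115.8 -0.66
```

View pics/e.png

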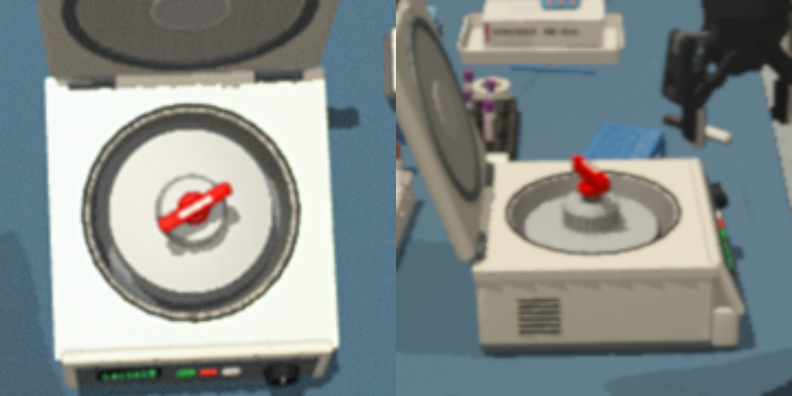

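The cover lies flat in the bowl. The bar stands across the slot at about 121°. Its height fits the locked position (about 0.155 m, against 0.176 m if it were unlocked). Handing in.

```bash
python3 -c "
from plant import bot
print(bot.close_job())"
```

```text
the job is handed in; nothing more can be done
None
```

The cover is seated flat on the rotor, and the bolt is through the slot, turned a quarter turn and sprung up into its notch; I handed the job in just after 12 s of robot time, but no verdict came back.

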